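# Roll the lying canister onto its parking strip

### The arm

A 6-joint arm with a two-finger parallel gripper is mounted at the origin on the work surface. World frame = base frame: x ahead of the robot, y to its left, z up, the work surface at z = 0. Lengths are in m, angles in rad, forces in N, time in s.
With the tool pointing down it reaches from about 0.35 to 0.975 m from the base axis. Payload 4.9 kg.
Tool frame: the origin (TCP) lies midway between the tips of the shut fingers; the grasp point (between the pads) lies behind it (manip.tcp_to_grasp is the z of the grasp point in the tool frame, in m); z points along the fingers, y is the direction in which the jaws open and shut (so a half turn about z gives the same grasp; the last joint's range is limited). The gripper opens to 85 mm and grips with 20 to 120 N. Pads are 22 mm wide; open, the fingers measure 114 mm over their backs; the gripper's body (76 mm by 85 mm) begins 54 mm behind the grasp point. The pads swing forward as they close: fully open they stand 13 mm farther back than shut.
Start: joints at [-1.39, 0.053, 1.613, -0, 1.476, -0.119], TCP at [0.185, -0.597, 0.231] pointing down, gripper open.
Joint ranges: [-3.01, 3.01], [-1.01, 2.22], [0.06, 2.58], [-1.02, 4.17], [0.09, 2.62], [-3.14, 3.14]. Speed limits (rad/s): [2.57, 2.57, 3.14, 3.14, 3.14, 3.14].

### API

Orientations are given as a unit quaternion [w, x, y, z].
In Python, from plant import status, vision, order, regions_of, manip gives the robot as it stands. The module is installed in compiled form; this text tells all that it offers.
- The arm moves only by the shell command python3 -m crank 'ROWS'. ROWS is JSON, one flat list of numbers, 5 for each row, row after row: the shift along the tool's x, y, z in mm, then the turn about the tool's z in degrees, then the opening in per cent of the stroke, from 0 (shut) to 100 (fully open). In form: [tx, ty, tz, yaw, fingers, tx, ty, tz, yaw, fingers, ...]. A call has exactly 10 rows; each row is the pose to reach, as a shift and turn from the pose commanded when the call began, along the tool's axes at that moment; what a row does not reach only later rows make up. A row lasts 1/10 s, in which the tool goes at most 50 mm and 8.59 degrees, less where a joint would pass 70% of its speed; a pose out of reach is approached as far as the arm can. A call with a gripper value outside its range is refused whole. The fingers move at their own pace and stop on an object; the grip force is fixed at half the most. Time passes only in rows, so rows that repeat a pose let the fingers close, or fill a call up. It gives the time, the measured TCP pose, the force and the opening at its end, in the units of the state.
- status.state(): the state, without advancing time (a new reading comes with each control period).
- vision.grab_frame(name): name is "side" or "top"; returns (picture, depth): 384x512x3 uint8, red, green, blue; 384x512 float32, m along the optical axis (not along the pixel's ray), 0 where there is no reading.
- vision.get_calibration(name): a dict with "camera_matrix" (3x3 intrinsics, pixels), "k1" (the pictures are not rectified: a ray, as slopes to the right and down, at radius r is drawn at 1 + k1 r^2 times it, then the intrinsics apply), "R" (3x3) and "t" (3): a world point X has camera coordinates R X + t. Camera axes: x right, y down, z forward; pixel columns grow to the right and rows downward; lengths in m; the calibration is good to about 2 mm. A picture is of the moment at which its call begins. get_calibration takes no time and is no camera call.
- order.job_done(): hands the job in, once; it reports no verdict.
Trained networks look in the newest picture that a camera, given by its name, has taken for a name from the list of things; names that differ only in an ending like _2 or _b are one class to them, and where a whole thing is asked for, a point or a joint stands for the part that bears it (a point fixed in the world has none). Each returns a list of dicts, best first, with "confidence" (0 to 1); they miss things now and then, are a little off and sometimes report something else, mostly with a low value. They report only what shows in the picture. A call takes as long as a camera call. They do not tell look-alikes from the thing itself.
- regions_of(camera, name): "region" (384x512 bool, what is visible of it) and "extent" ([centre column, centre row, width, height] in pixels, round what is visible of it).
The state is a dict: "time": time; "joint_pos": joint angles; "joint_vel": joint speeds; "joint_efforts": joint torques, N m; "tool_pos": TCP position; "tool_rot": TCP orientation; "contact_force": force on the tool from outside, world axes, zero at the start; "ft_torque": the same for the moment, N m; "gripper_width": opening from 0.0 (shut) to 1.0 (fully open).
Only numpy, scipy, OpenCV 4.12 (cv2) and the standard library are available. Lean on these libraries where they do the work, as an engineer would, in place of code of your own. Each camera call takes 0.05 s, during which the arm holds its last target. There are 200 camera calls.

### The job

The steel canister is lying on its side on the blue counter mat, in the way of the plantain press. Without picking it up or holding it, press your fingertips lightly on its top and roll it along the mat until it lies centred on the yellow strip, lengthwise along it, then let go so that it stays there at rest. Work only on the top of the canister, never down its sides, and leave everything else on the counter alone.

Things in the scene. Friction and masses are not known exactly. Their poses are not given: they have to be found in the camera images.
- canister: Steel canister lying on its side, loose, 0.2 to 0.42 kg: cylinder 70 mm in diameter, 125 mm long, red band round its middle, black twist cap (60 mm diameter, 20 mm long) on its +x end. Origin on its axis at the middle of the steel body, 37 mm above the counter; its top is at 72 mm. Its x axis runs along it and stays level; y and z turn as it rolls (z up at the start).
- strip: Yellow strip printed flat on the mat, 160 mm long along its x axis, 50 mm wide along its y axis, with a thin dark centre line along its length. Origin at its centre, 2 mm above the counter. Its x axis is nearly parallel to the canister's; it lies 100 to 200 mm from the canister's start, to the left or right of it as seen from the robot.
- mat: Blue mat fixed to the counter, 190 mm along its x axis, 420 mm along its y axis (the way the canister rolls), 2 mm thick. Origin under its centre. On it the canister rolls without slipping and soon stops when left (light rolling resistance). A fingertip pressed on the canister's top drives it by friction and travels twice as far as the canister does.
- tostonera: Bystander: green plastic tostonera (plantain press), closed and latched, board 105 x 130 mm, handle to its +y side reaching 180 mm from the origin, 37 mm high. Origin under the middle of the board.
- pan: Bystander: aluminium frying pan, 230 mm across, 45 mm high, black handle along its +x axis reaching 290 mm from the origin. Origin under its centre.
- glass_lid: Bystander: glass lid with steel rim and black knob, 185 mm across, 50 mm high, lying flat. Origin under its centre.
- spatula: Bystander: bamboo spatula, 290 mm long along its x axis, lying flat. Origin at half its length, underneath; the blade is at +x.
- pot: Bystander: steel pot, 176 mm across, 100 mm high, standing on the black hob 50 mm above the counter. Origin under its centre.
- spice_jar: Bystander: upright spice jar with red cap, 52 mm across, 95 mm high. Origin under its centre.
- plantain: Bystander: green plantain, about 250 mm long, 42 mm thick, along its x axis, lying flat. Origin underneath its middle.
There are look-alikes about, which are no part of the job. Of the things that look like the canister, the smaller one is meant.

How it is judged:
On the way:
1. the canister has rolled about a quarter turn or more (angle between canister's own z axis and vertical above 1.3 rad).
At the end, for the whole second after the job is handed in: The canister lies on its side on the mat at rest, its axis within 15 mm of the strip's centre line and within 0.2 rad of its direction, its middle within 30 mm of the strip's middle along the strip (y of canister in the frame of strip between -0.015 and 0.015 m and x of canister in the frame of strip between -0.03 and 0.03 m and angle between the x axis of canister and the x axis of strip, either way round below 0.2 rad and height (world z) of canister between 0.032 and 0.042 m and linear speed of canister below 0.01 m/s and angular speed of canister below 0.3 rad/s); the robot touches nothing.
It fails at once if the canister is lifted off the mat or stood up (its centre more than 10 mm above its lying height) (height (world z) of canister above 0.047 m).
It fails at once if the canister is touched with the fingertips lower than its upper part (grasp point under 62 mm above the counter, fingertips under about 43 mm): only its top may be pushed (contact force between the fingers and canister above 0.3 N and height (world z) of the grasp point below 0.062 m).
It fails at once if the canister is pressed with more than 50 N (contact force between the fingers and canister above 50 N).
It fails at once if anything else on the counter (tostonera, pan, glass lid, spatula, pot, spice jar, plantain) is moved by more than 20 mm (distance of any of tostonera, pan, glass_lid, spatula, pot, spice_jar, plantain from where it was at the start of the episode above 0.02 m).
It also fails if it takes over 64 s, if anything falls off the work surface, if the arm or the gripper's body presses on something with over 40 N, if the wrist force passes 120 N, or if a joint passes its speed limit or range.

## Working session

There is one attempt and no reset: what is moved stays moved. The work goes in short steps, Python scripts to look and compute and a shell command to move; the robot and the scene stay as the last step left them, time stands still between calls to the robot, and variables do not carry over. Pictures are saved under pics/ and viewed, on a budget of 10 in all, crops included, one or two more only if the job needs it, and the job is handed in when it is done.

```bash
mkdir -p pics; cat > h.py <<'E'
import numpy as np, cv2
from plant import status, vision, order, regions_of, manip
def pts(cam, depth, mask):
    c=vision.get_calibration(cam); K=np.array(c["camera_matrix"]); 
    v,u=np.nonzero(mask&(depth>0)); z=depth[v,u]
    p=cv2.undistortPoints(np.c_[u,v].astype(np.float64)[:,None],K,np.array([c["k1"],0,0,0.]))[:,0]
    X=np.c_[p*z[:,None],z]
    return (X-np.array(c["t"]))@np.array(c["R"])
def save(n,im): cv2.imwrite("pics/"+n,im[:,:,::-1])
E
python3 - <<'E'
from h import *
for cam in("top","side"):
    im,d=vision.grab_frame(cam); save(cam+"1.png",im)
    for n in("canister","strip","mat"):
        for r in regions_of(cam,n):
            P=pts(cam,d,r["region"])
            if len(P)<5: continue
            m=np.median(P,0); q=P[:,:2]-P[:,:2].mean(0); w,V=np.linalg.eigh(q.T@q)
            print(cam,n,round(r["confidence"],2),np.round(r["extent"]),len(P),m.round(3),"range",np.percentile(P,2,0).round(3),np.percentile(P,98,0).round(3),"dir",V[:,1].round(3))
print(status.state(),manip.tcp_to_grasp)
E
```

```text
top canister 0.91 [329. 282.  27.  58.] 1404 [ 0.23  -0.247  0.086] range [ 0.142 -0.295  0.057] [ 0.323 -0.208  0.097] dir [-0.995  0.096]
top canister 0.68 [272. 204.  24.  48.] 809 [ 0.492 -0.054  0.065] range [ 0.426 -0.09   0.001] [ 0.567 -0.018  0.075] dir [-0.995  0.1  ]
top canister 0.43 [108. 190.  68.  55.] 2571 [0.557 0.529 0.066] range [0.465 0.413 0.049] [0.633 0.608 0.151] dir [0.516 0.857]
top strip 0.63 [234. 206.  19.  45.] 574 [0.499 0.079 0.002] range [ 0.424  0.052 -0.005] [0.577 0.105 0.007] dir [-0.996  0.094]
top mat 0.92 [253. 211. 114.  57.] 4292 [0.492 0.02  0.001] range [ 0.396 -0.191 -0.005] [0.595 0.216 0.007] dir [0.107 0.994]
side canister 0.69 [263. 184.  47.  30.] 1031 [ 0.5   -0.033  0.055] range [ 0.429 -0.159 -0.   ] [ 0.572 -0.013  0.073] dir [-0.971  0.238]
side strip 0.96 [261. 221.  53.  21.] 574 [0.5   0.08  0.002] range [ 0.423  0.052 -0.001] [0.576 0.108 0.006] dir [-0.995  0.095]
side mat 0.88 [259. 213.  77.  95.] 3820 [0.497 0.106 0.001] range [ 0.399 -0.189 -0.003] [0.601 0.221 0.005] dir [0.161 0.987]
{'time': 0.4, 'joint_pos': array([-1.38998679e+00,  5.28007623e-02,  1.61311541e+00, -9.79683123e-06,
        1.47599717e+00, -1.19001672e-01]), 'joint_vel': array([-0.00051205, -0.00043068, -0.00358446, -0.0014343 ,  0.00214632,
        0.00012086]), 'joint_efforts': array([-1.34310601e-03, -3.93054342e+01, -3.69811356e+01, -2.33142773e-04,
        2.48286946e-03, -4.84337850e-07]), 'tool_pos': array([ 0.18456398, -0.59701067,  0.23111222]), 'tool_rot': array([-1.60119415e-04,  9.88785098e-01,  1.49345254e-01, -9.82857208e-06]), 'contact_force': array([ 0.84950414, -0.0281517 ,  0.51973059]), 'ft_torque': array([ 0.01709727, -0.0044028 , -0.01293778]), 'gripper_width': 0.9987225606667874} -0.0187
```

View pics/top1.png

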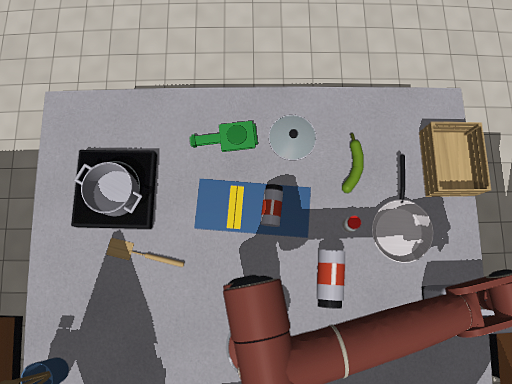

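View pics/side1.png

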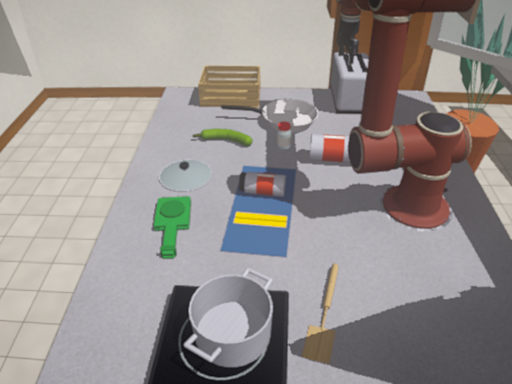

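The top view shows two canister look-alikes: a small one on the mat at pixel (272,204) and a large one on the bare counter at (329,282). The third report, at (108,190), is the pot. The small one is meant, because it lies on the mat and is about 70 mm across. I'll confirm that with a crop and fit the axis.

```bash
cat >> h.py <<'E'
a=np.array([0.9953,-0.097]); b=np.array([0.097,0.9953])  # strip x, strip y in world
def fit(show=None):
    out={}
    for cam in("top","side"):
        im,d=vision.grab_frame(cam)
        c=vision.get_calibration(cam)
        P=pts(cam,d,np.ones(d.shape,bool)); v,u=np.nonzero(d>0); C=im[v,u].astype(int)
        on=(P[:,0]>.38)&(P[:,0]<.62)&(P[:,1]>-.2)&(P[:,1]<.23)
        k=on&(P[:,2]>.045)&(P[:,2]<.08); Q=P[k]; col=C[k]
        if len(Q)>20:
            s=Q[:,:2]@a; t=Q[:,:2]@b
            m=np.polyfit(s[Q[:,2]>.05],t[Q[:,2]>.05],1)
            red=(col[:,0]>col[:,1]+60)
            # circle fit with known radius
            from scipy.optimize import least_squares
            bod=(np.abs(s-np.median(s))<.05)
            f=lambda p:np.hypot(t[bod]-p[0]-p[1]*(s[bod]-np.median(s)),Q[bod,2]-p[2])-.035
            r=least_squares(f,[np.median(t),0,.037],loss="soft_l1",f_scale=.002).x
            print(cam,"can s range",np.percentile(s,[1,99]).round(4),"red s",s[red].mean().round(4) if red.any() else None,"t",r[0].round(4),"slope",r[1].round(3),"z",r[2].round(4),"n",len(Q),"med s",np.median(s).round(4))
        y=on&(C[:,0]>150)&(C[:,1]>120)&(C[:,2]<90)&(P[:,2]<.012); Y=P[y]
        if len(Y)>20:
            (cx,cy),wh,an=cv2.minAreaRect((Y[:,:2]*1000).astype(np.float32))
            w,V=np.linalg.eigh(np.cov(Y[:,:2].T)); s=Y[:,:2]@a;t=Y[:,:2]@b
            print(cam,"strip s",(np.percentile(s,[1,99])).round(4),"t",np.percentile(t,[1,99]).round(4),t.mean().round(4),"dir",V[:,1].round(4),len(Y))
        if show==cam or show is True: yield_im=im; out[cam]=im
    return out
E
python3 - <<'E'
from h import *
o=fit(True)
t=cv2.resize(o["top"][165:310,190:350],None,fx=3.5,fy=3.5,interpolation=cv2.INTER_CUBIC); save("crop1.png",t)
print(t.shape)
E
```

```text
top can s range [0.4292 0.572 ] red s 0.4898 t -0.0072 slope -0.033 z 0.036 n 742 med s 0.4968
top strip s [0.4119 0.5683] t [0.1026 0.1513] 0.1269 dir [-0.9956  0.0938] 537
side can s range [0.4301 0.5729] red s 0.4891 t -0.0059 slope -0.045 z 0.0362 n 668 med s 0.4991
side strip s [0.4128 0.566 ] t [0.1019 0.1505] 0.127 dir [-0.9955  0.0951] 532
(508, 560, 3)
```

View pics/crop1.png

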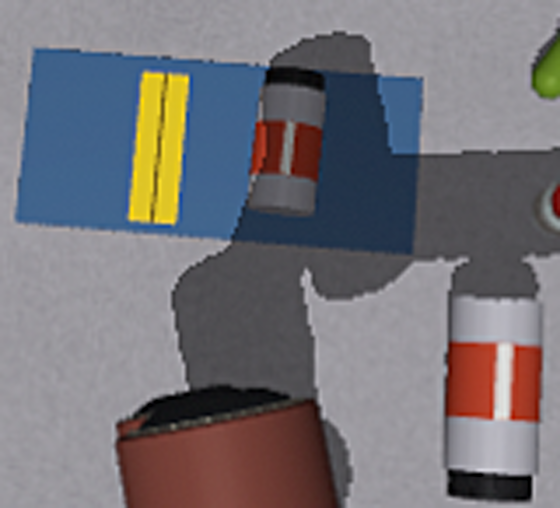

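The crop shows the small canister at about (290,140), with its cap at the far (+x) end and its red band in the middle. It lies on the blue mat, to the right of the strip at (158,147). The larger look-alike is off the mat at (495,390). The canister's body middle is at strip coordinates s≈0.490, t≈-0.0065, and the strip's is at s≈0.490, t≈0.127. So it has to roll about 133 mm in +t, which I'll do in several short top strokes. First I'll turn the jaws to lie along the roll direction, shut them, and move in.

```bash
python3 -m crank '[20,-18,0,0,0, 55,-51,0,5,0, 90,-84,0,10,0, 125,-116,0,15,0, 160,-149,0,20,0, 195,-182,0,24,0, 230,-214,0,24,0, 265,-247,0,24,0, 295,-275,0,24,0, 320,-298,0,24,0]' && python3 - <<'E'
from h import *
from scipy.spatial.transform import Rotation as R
s=status.state();q=s["tool_rot"];M=R.from_quat([q[1],q[2],q[3],q[0]]).as_matrix()
print(M.round(3),s["tool_pos"],M.T@(np.r_[.486,-.072,.11]-s["tool_pos"])*1000)
E
```

```text
time: 1.5
tool_pos: [0.4031, -0.2159, 0.2316]
tool_rot: [0.0, 0.998, -0.059, 0.0]
contact_force: [0.4, -1.5, 0.2]
gripper_width: -0.001
[[ 0.993 -0.118  0.001]
 [-0.118 -0.993 -0.   ]
 [ 0.001  0.    -1.   ]] [ 0.40306132 -0.21586021  0.23163729] [  65.3211583  -152.65159034  121.65875274]
```

```bash
python3 -m crank '[15,-35,0,0,0, 30,-70,0,0,0, 45,-105,10,0,0, 58,-135,35,0,0, 65,-153,65,0,0, 65,-153,95,0,0, 65,-153,120,0,0, 65,-153,120,0,0, 65,-153,120,0,0, 65,-153,120,0,0]' && python3 - <<'E'
from h import *
s=status.state();p=s["tool_pos"];print(p,"tcp s,t",p[:2]@a,p[:2]@b,s["contact_force"])
E
```

```text
time: 2.5
tool_pos: [0.4863, -0.0743, 0.1134]
tool_rot: [0.0, 0.998, -0.06, 0.002]
contact_force: [1.2, 0.5, -0.2]
gripper_width: -0.002
[ 0.48628953 -0.07425026  0.11343111] tcp s,t 0.49120624023313825 -0.02673120238228161 [ 1.19012338  0.50371754 -0.20427421]
```

```bash
python3 -m crank '[0,0,15,0,0, 0,0,28,0,0, 0,0,33,0,0, 0,0,36,0,0, 0,0,38,0,0, 0,0,38,0,0, 0,0,38,0,0, 0,0,38,0,0, 0,0,38,0,0, 0,0,38,0,0]' && python3 -c "
from h import *
s=status.state();p=s['tool_pos'];print(p,p[:2]@a,p[:2]@b,s['contact_force'])"
```

```text
time: 3.5
tool_pos: [0.4852, -0.0737, 0.0736]
tool_rot: [0.0, 0.998, -0.059, 0.0]
contact_force: [-0.3, -0.2, -0.1]
gripper_width: -0.0
[ 0.48515738 -0.07373921  0.07355017] 0.4900298415950378 -0.026332374098992285 [-0.31678336 -0.2215083  -0.1392652 ]
```

```bash
python3 -m crank '[0,0,2.5,0,0, 0,-3,2.5,0,0, 0,-6,2.5,0,0, 0,-9,2.5,0,0, 0,-12,2.5,0,0, 0,-15,2.5,0,0, 0,-18,2.5,0,0, 0,-21,2.5,0,0, 0,-24,2.5,0,0, 0,-27,2.5,0,0]' && python3 - <<'E'
from h import *
s=status.state();p=s["tool_pos"];print(p,"tcp s,t",p[:2]@a,p[:2]@b,s["contact_force"])
fit()
E
```

```text
time: 4.5
tool_pos: [0.4884, -0.0466, 0.0719]
tool_rot: [0.0, 0.998, -0.059, -0.0]
contact_force: [-4.7, 0.5, 8.5]
gripper_width: -0.002
[ 0.48842987 -0.04660792  0.07188071] tcp s,t 0.4906552172514326 0.0009888318849497345 [-4.72678592  0.53354719  8.45429971]
top can s range [0.4544 0.4875] red s 0.4732 t 0.0054 slope -0.017 z 0.0368 n 119 med s 0.4693
top strip s [0.4121 0.5685] t [0.1025 0.1515] 0.1269 dir [-0.9956  0.0933] 534
side can s range [0.4304 0.5737] red s 0.4902 t 0.0063 slope -0.048 z 0.0364 n 679 med s 0.4987
side strip s [0.411  0.5654] t [0.1031 0.1505] 0.1273 dir [-0.9954  0.0954] 533
```

Pressing with about 8.5 N, the tip has gone 27 mm and the canister 12.5 mm, so it is rolling as expected. I'll continue the stroke and lift at its end.

```bash
python3 -m crank '[0,-4,0,0,0, 0,-8,0,0,0, 0,-12,0,0,0, 0,-16,0,0,0, 0,-20,0,0,0, 0,-24,0,0,0, 0,-28,0,0,0, 0,-32,0,0,0, 0,-35,0,0,0, 0,-38,0,0,0]' && python3 - <<'E'
from h import *
s=status.state();p=s["tool_pos"];print(p,"tcp s,t",p[:2]@a,p[:2]@b,s["contact_force"])
fit()
E
```

```text
time: 5.6
tool_pos: [0.4933, -0.0089, 0.0711]
tool_rot: [0.0, 0.998, -0.059, 0.001]
contact_force: [1.5, 0.4, 2.4]
gripper_width: 0.003
[ 0.49334334 -0.00890402  0.07107456] tcp s,t 0.4918883171112179 0.03899213728789461 [1.53050826 0.3691943  2.35608386]
top can s range [0.4542 0.4898] red s 0.4729 t 0.025 slope -0.076 z 0.0364 n 138 med s 0.468
top strip s [0.4135 0.5677] t [0.1212 0.1517] 0.1388 dir [-0.9934  0.1146] 292
side can s range [0.4313 0.574 ] red s 0.4887 t 0.0254 slope -0.04 z 0.0361 n 663 med s 0.5027
side strip s [0.4128 0.5656] t [0.1017 0.1498] 0.1269 dir [-0.9957  0.0928] 526
```

```bash
python3 -m crank '[0,0,-6,0,0, 0,4,-12,0,0, 0,18,-12,0,0, 0,32,-10,0,0, 0,32,-5,0,0, 0,32,-2,0,0, 0,32,0,0,0, 0,29,0,0,0, 0,25,0,0,0, 0,21,0,0,0]' && python3 -m crank '[0,-4,0,0,0, 0,-8,0,0,0, 0,-12,0,0,0, 0,-16,0,0,0, 0,-20,0,0,0, 0,-24,0,0,0, 0,-28,0,0,0, 0,-32,0,0,0, 0,-36,0,0,0, 0,-40,0,0,0]' && python3 - <<'E'
from h import *
s=status.state();p=s["tool_pos"];print(p,"tcp s,t",p[:2]@a,p[:2]@b,s["contact_force"])
fit()
E
```

```text
time: 6.7
tool_pos: [0.4902, -0.0294, 0.0712]
tool_rot: [0.0, 0.998, -0.059, -0.0]
contact_force: [-4.1, 0.2, 5.0]
gripper_width: -0.004
time: 7.7
tool_pos: [0.4955, 0.0105, 0.0719]
tool_rot: [-0.0, 0.998, -0.059, 0.0]
contact_force: [-2.3, -0.2, 4.7]
gripper_width: 0.002
[0.4954876  0.01050752 0.07185102] tcp s,t 0.49213957425572435 0.05852042898551504 [-2.32669173 -0.16386498  4.73000676]
top can s range [0.4556 0.4891] red s 0.474 t 0.0506 slope 0.001 z 0.0353 n 133 med s 0.4688
top strip s [0.4194 0.5524] t [0.1028 0.1517] 0.1311 dir [-0.9961 -0.0884] 89
side can s range [0.4323 0.5754] red s 0.4902 t 0.051 slope -0.045 z 0.0364 n 703 med s 0.5031
side strip s [0.4128 0.566 ] t [0.1019 0.1501] 0.1268 dir [-0.995   0.1001] 528
```

```bash
python3 -m crank '[0,-4,0,0,0, 0,-8,0,0,0, 0,-12,0,0,0, 0,-12,-6,0,0, 0,-6,-12,0,0, 0,8,-12,0,0, 0,20,-9,0,0, 0,20,-4,0,0, 0,20,-1,0,0, 0,20,0,0,0]' && python3 -m crank '[0,-4,0,0,0, 0,-8,0,0,0, 0,-12,0,0,0, 0,-16,0,0,0, 0,-20,0,0,0, 0,-24,0,0,0, 0,-28,0,0,0, 0,-32,0,0,0, 0,-36,0,0,0, 0,-40,0,0,0]' && python3 - <<'E'
from h import *
s=status.state();p=s["tool_pos"];print(p,"tcp s,t",p[:2]@a,p[:2]@b,s["contact_force"])
fit()
E
```

```text
time: 8.8
tool_pos: [0.4919, -0.0102, 0.0697]
tool_rot: [-0.0, 0.998, -0.06, -0.001]
contact_force: [-0.7, 0.2, 0.2]
gripper_width: 0.005
time: 9.8
tool_pos: [0.4978, 0.0302, 0.0719]
tool_rot: [-0.0, 0.998, -0.059, 0.0]
contact_force: [-2.6, -0.3, 6.6]
gripper_width: 0.002
[0.49779792 0.03023686 0.07193397] tcp s,t 0.49252529428657543 0.0783811462497798 [-2.63911846 -0.28356495  6.57727989]
top can s range [0.4575 0.4877] red s 0.4743 t 0.0776 slope -0.026 z 0.0359 n 126 med s 0.47
top strip s [0.4659 0.5035] t [0.1147 0.1392] 0.1272 dir [-0.9994  0.0339] 64
side can s range [0.4332 0.5764] red s 0.4913 t 0.0775 slope -0.042 z 0.0362 n 736 med s 0.5041
side strip s [0.4128 0.5654] t [0.1025 0.1504] 0.1267 dir [-0.9956  0.0939] 523
```

```bash
python3 -m crank '[0,-5,0,0,0, 0,-10,0,0,0, 0,-15,0,0,0, 0,-20,0,0,0, 0,-25,0,0,0, 0,-25,-6,0,0, 0,-20,-12,0,0, 0,-5,-12,0,0, 0,6,-12,0,0, 0,6,-9,0,0]' && python3 - <<'E'
from h import *
s=status.state();p=s["tool_pos"];print(p,"tcp s,t",p[:2]@a,p[:2]@b,s["contact_force"])
fit()
E
```

```text
time: 10.9
tool_pos: [0.4969, 0.0223, 0.0802]
tool_rot: [0.0, 0.998, -0.061, 0.001]
contact_force: [0.0, -1.2, 0.1]
gripper_width: -0.001
[0.49687347 0.02227005 0.08020733] tcp s,t 0.49237797396057215 0.07036211215324602 [ 0.02777226 -1.19751959  0.13763133]
top can s range [0.457  0.4951] red s 0.4776 t 0.0925 slope -0.067 z 0.036 n 145 med s 0.4708
side can s range [0.4336 0.5765] red s 0.4927 t 0.0924 slope -0.042 z 0.0362 n 778 med s 0.5025
side strip s [0.4123 0.5662] t [0.1057 0.1506] 0.1305 dir [-0.9973  0.0729] 434
```

```bash
python3 -m crank '[0,0,5,0,0, 0,0,8,0,0, 0,0,9,0,0, 0,-4,9,0,0, 0,-9,9,0,0, 0,-14,9,0,0, 0,-19,9,0,0, 0,-24,9,0,0, 0,-29,9,0,0, 0,-34,9,0,0]' && python3 -m crank '[0,-3,0,0,0, 0,-3,0,0,0, 0,-3,-6,0,0, 0,0,-12,0,0, 0,14,-12,0,0, 0,14,-10,0,0, 0,14,-10,0,0, 0,14,-10,0,0, 0,14,-10,0,0, 0,14,-10,0,0]' && python3 - <<'E'
from h import *
s=status.state();p=s["tool_pos"];print(p,"tcp s,t",p[:2]@a,p[:2]@b,s["contact_force"])
fit()
E
```

```text
time: 12.0
tool_pos: [0.501, 0.0582, 0.0719]
tool_rot: [-0.0, 0.998, -0.059, 0.0]
contact_force: [-2.6, 1.1, 6.8]
gripper_width: -0.0
time: 13.0
tool_pos: [0.4989, 0.0436, 0.0806]
tool_rot: [-0.0, 0.998, -0.059, -0.0]
contact_force: [0.2, 0.0, -0.6]
gripper_width: -0.002
[0.4989485  0.0435849  0.08063803] tcp s,t 0.4923757094391058 0.09177805654705676 [ 0.21311604  0.02784    -0.57404924]
top can s range [0.4565 0.4929] red s 0.4763 t 0.1097 slope -0.03 z 0.0363 n 145 med s 0.4711
side can s range [0.4341 0.577 ] red s 0.4925 t 0.1095 slope -0.033 z 0.0362 n 787 med s 0.503
side strip s [0.4116 0.5667] t [0.1031 0.1505] 0.1367 dir [-1.      0.0052] 260
```

```bash
python3 -m crank '[0,0,5,0,0, 0,0,8,0,0, 0,0,9.5,0,0, 0,-4,9.5,0,0, 0,-9,9.5,0,0, 0,-14,9.5,0,0, 0,-19,9.5,0,0, 0,-24,9.5,0,0, 0,-29,9.5,0,0, 0,-33,9.5,0,0]' && python3 -m crank '[0,-1,0,0,0, 0,-1,0,0,0, 0,-1,0,0,0, 0,-1,0,0,0, 0,-1,-2,0,0, 0,-1,-10,0,0, 0,-1,-40,0,0, 0,-1,-80,0,0, 0,20,-110,0,0, 0,60,-120,0,0]' && python3 -m crank '[0,40,0,0,0, 0,80,0,0,0, 0,120,0,0,0, 0,160,0,0,0, 0,190,0,0,0, 0,200,0,0,0, 0,200,0,0,0, 0,200,0,0,0, 0,200,0,0,0, 0,200,0,0,0]' && python3 - <<'E'
from h import *
s=status.state();p=s["tool_pos"];print(p,"tcp s,t",p[:2]@a,p[:2]@b,s["contact_force"])
o=fit(True); save("crop2.png",cv2.resize(o["top"][100:310,170:370],None,fx=2.8,fy=2.8))
E
```

```text
time: 14.1
tool_pos: [0.5032, 0.077, 0.072]
tool_rot: [-0.0, 0.998, -0.059, 0.0]
contact_force: [-2.4, -0.3, 4.1]
gripper_width: -0.0
time: 15.1
tool_pos: [0.4982, 0.0172, 0.1964]
tool_rot: [-0.0, 0.998, -0.058, 0.004]
contact_force: [1.7, -2.0, 0.3]
gripper_width: 0.002
time: 16.1
tool_pos: [0.4723, -0.1808, 0.1913]
tool_rot: [-0.0, 0.998, -0.059, 0.0]
contact_force: [0.8, -0.7, 0.3]
gripper_width: -0.007
[ 0.47230933 -0.18077368  0.19128384] tcp s,t 0.48762452042599563 -0.13411003551308803 [ 0.80644388 -0.70465525  0.25260447]
top can s range [0.4339 0.577 ] red s 0.4942 t 0.1251 slope -0.039 z 0.036 n 738 med s 0.5026
top strip s [0.4142 0.4348] t [0.1021 0.1508] 0.1223 dir [0.2389 0.971 ] 51
side can s range [0.4346 0.5779] red s 0.494 t 0.1263 slope -0.03 z 0.0363 n 817 med s 0.5032
side strip s [0.4112 0.437 ] t [0.1015 0.1483] 0.1244 dir [0.3577 0.9338] 58
```

View pics/crop2.png

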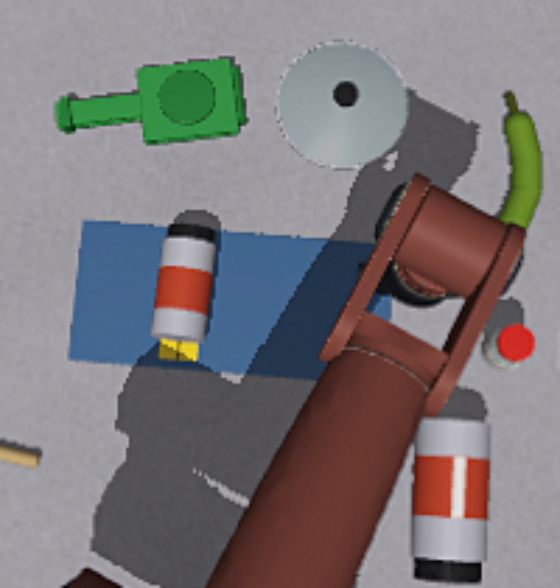

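The image shows the canister at (183,285), lying over the strip with only the strip's near end visible at (178,350). The arm is clear and the bystanders look undisturbed. The offset is about 1–2 mm across and 5 mm along the strip, at an angle of about 0.04 rad. I'm handing in.

```bash
python3 -c "
from h import *
fit(); order.job_done()"
```

```text
top can s range [0.4341 0.577 ] red s 0.4941 t 0.1252 slope -0.04 z 0.0364 n 730 med s 0.5018
top strip s [0.4137 0.4347] t [0.1024 0.1506] 0.1224 dir [0.2379 0.9713] 51
side can s range [0.4347 0.5779] red s 0.4938 t 0.1263 slope -0.037 z 0.0362 n 813 med s 0.5035
side strip s [0.4111 0.4369] t [0.1023 0.1506] 0.1248 dir [0.3642 0.9313] 58
the job is handed in; nothing more can be done
```

The canister is on the yellow strip and the job is handed in, at about 16 s of the 64 s allowed. I rolled it about 132 mm (roughly 3.8 rad) in five light strokes with the shut fingertips on its top. The force readings at the ends of the moves reached at most about 10 N, and the tool tip stayed near 70 mm above the counter or higher.

| Last check | Reading | Allowed |
|---|---|---|
| Offset across the strip | 1–2 mm | 15 mm |
| Offset along the strip | about 5 mm | 30 mm |
| Angle to the strip | about 0.04 rad | 0.2 rad |
| Axis height | 36 mm | 32–42 mm |

- **At rest:** two looks one after the other agreed to within 1 mm, so the canister was lying still. The arm was about 0.26 m away and touching nothing.
- **Camera agreement:** the two cameras differed by about 1 mm. At the end the strip was mostly hidden under the canister, so its centre comes from the earlier views.
- **Bystanders:** I did not measure them. Those in the last picture looked unmoved, and the arm went near none of them. The pan, pot and most of the spatula were outside that picture.

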